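# Square up the dock, then unlatch and hold up the movement cassette

### The arm

A 7-joint arm with a two-finger parallel gripper is mounted at the origin on the work surface. World frame = base frame: x ahead of the robot, y to its left, z up, the work surface at z = 0. Lengths are in m, angles in rad, forces in N, time in s.
With the tool pointing down it reaches from about 0.4 to 0.925 m from the base axis. Payload 4.1 kg.
Tool frame: the origin (TCP) lies at the very end of the fingers, on their centre line; the grasp point (between the pads) lies 19 mm behind it; z points along the fingers, y is the line along which they close (so a half turn about z gives the same grasp; the last joint's range is limited). The gripper opens to 85 mm and grips with 20 to 120 N. Pads are 22 mm wide; open, the fingers measure 114 mm over their backs; the gripper's body (76 mm by 85 mm) begins 54 mm behind the grasp point. The pads swing forward as they close: fully open they stand 13 mm farther back than shut.
Start: joints at [-1.44, 0.398, 0.045, 1.537, -0.019, 1.207, -0.051], TCP at [0.148, 0.633, 0.231] pointing down, gripper open.
Joint ranges: [-2.82, 2.82], [-0.49, 2.23], [-1.37, 1.46], [0, 2.46], [-1.36, 4.5], [0.23, 2], [-2.94, 2.94]. Speed limits (rad/s): [2.57, 2.57, 3.14, 3.14, 3.14, 3.14, 3.14].

### API

Orientations are given as [roll, pitch, yaw] about the fixed x, y, z axes, in that order (R = Rz(yaw) Ry(pitch) Rx(roll)).
In Python, from plant import r, vision, workorder gives the robot as it stands (r), with the cameras (vision) and the job (workorder).
- The arm moves only by the shell command python3 jog.py [OPENING] [FORCE], which reads ROWS from standard input. ROWS is a JSON list of rows, 1 to 20 of them, each an object with the fields x, y, z (the shift in fractions of the full range, 1 being 1 m), ax, ay, az (a rotation vector in fractions of the full range, 1 being 2 rad); a field left out counts as zero; each row is the pose to reach, as a shift and turn from the pose commanded when the command began, along the tool's axes at that moment; what a row does not reach only later rows make up. A row lasts 1/12 s, in which the tool goes at most 0.0417 m and 0.125 rad, less where a joint would pass 70% of its speed; a pose out of reach is approached as far as the arm can. OPENING is the finger opening in m, set as the command begins (- or left out keeps the last). The fingers move at their own pace and stop on an object; FORCE is the grip in N (left out, the last holds). Time passes only in rows, so rows that do not move let the fingers close. It prints the time, the measured TCP pose, the force, the opening and the grip force at its end. Input that does not fit is refused with a message, and nothing moves.
- r.read_state(): the state, without advancing time (a new reading comes with each control period).
- vision.snapshot(name): name is "side" or "top" or "wrist"; returns the picture (420x560x3 uint8, red, green, blue); there is no depth.
- vision.calibration(name): a dict with "vertical_fov" (degrees; the focal length in pixels is half the picture's height over the tangent of half this angle, whatever the lens; pixels are square), "cx", "cy" (the principal point, pixels), "camera_from_world" (4x4, takes a point from world to camera coordinates); the wrist camera has in their place "tool_from_camera" (4x4, takes a point from camera to tool coordinates, whose origin is the TCP and whose axes are the flange's). Camera axes: x right, y down, z forward; pixel columns grow to the right and rows downward; lengths in m; the calibration is good to about 2 mm. The wrist camera is an equidistant fisheye: a pixel r from the principal point sees the ray r / f radians off the axis. A picture is of the moment at which its call begins: read the wrist's pose just before it. calibration takes no time and is no camera call.
- workorder.sign_off(): hands the job in; it is judged then, once.
The state is a dict: "time": time; "joints": joint angles; "joint_velocities": joint speeds; "tau": joint torques, N m; "position": TCP position; "tool_rot": TCP orientation; "wrist_force": force on the tool from outside, world axes, zero at the start; "ft_torque": the same for the moment, N m; "width": finger opening in m; "finger_force": force on a finger pad.
Only numpy, scipy, OpenCV 4.12 (cv2) and the standard library are available. Lean on these libraries where they do the work, as an engineer would, in place of code of your own. Each camera call takes 0.05 s, during which the arm holds its last target. There are 200 camera calls.

### The job

First push the metal dock, with the cassette still latched in it, into the corner of the steel fence until it sits flush against both stops. Then pinch the cassette's two side catches together, lift the cassette straight out, and finish while still holding it by the pinched catches, level and still, with its underside about 10 cm above the bench, ready for inspection. The dock must stay on the bench flush against its stops, and the watch case, jar and screwdriver are to be left alone.

Things in the scene. Friction and masses are not known exactly. Their poses are not given: they have to be found in the camera images.
- fence: fixed steel L-shaped corner fence, bars 16 mm thick, 22 mm high. Origin: bench point under the dock's centre when the dock is flush with both stops; axes then as the dock's: x away from the robot (yaw within 0.4 rad), y left, z up. Back stop: plane x = +44 mm (bar y -42 to +36). Side stop: plane y = +36 mm (bar x -36 to +60). Open towards -x and -y
- dock: loose aluminium dock, low open box 88 (x) by 72 (y) by 26 mm high, about 0.45 kg; sliding it with the cassette takes 2 to 5 N. Origin: centre of its underside, z up. Starts 15 to 40 mm short of each stop (to the fence's -x and -y), up to 0.2 rad askew. Inside, ledges along y = +-27 mm hold down the toes of the cassette's catches
- cassette: grey plastic cassette, three brass watch movements in its top, 72 (x) by 42 (y) by 46 mm high, 0.15 kg, latched in the dock with 1.5 mm play all round. Origin: centre of its underside, 6 mm above the bench when seated; axes as the dock's. It lifts straight up once both catches are in; with either out it is locked to the dock
- pad_left (a point): middle of the flat ribbed face of the black catch on the cassette's +y side, at x 0, y +28, z 39 mm of the cassette (45 mm above the bench when seated), moving with the catch. The pad is 34 mm wide (x) and 26 mm high, its lower edge 6 mm above the dock's walls. The two pads are 56 mm apart over their faces when free, 43 mm fully pinched
- pad_right (a point): the same point on the catch of the cassette's -y side (y -28 mm when free)
- catch_left (a joint): travel of the +y catch: 0 = sprung out, latched; grows as it is pressed in towards the cassette; 0.0065 m = at its stop. Its toe clears the dock's ledge at 0.0025 to 0.0055 (with the play), so press it to the stop. Spring: 3 N to start, 6 N at the stop; any firm grip bottoms both catches and then clamps the cassette
- catch_right (a joint): the same for the catch on the cassette's -y side
- watch_case: bystander: steel watch case, white dial, 40 mm across, 10 mm high. Origin: centre of its underside. The three bystanders lie round the fence in any order: beyond its back bar, beyond its side bar, and about 24 cm off towards its -y; none is in the way of the pushes
- jar: bystander: small glass parts jar with white cap, 48 mm across, 42 mm high, standing on the bench. Origin: centre of its underside
- screwdriver: bystander: screwdriver with red handle, 130 mm long, lying on the bench along its own x. Origin: on the bench under its length

How it is judged:
On the way:
1. the dock, cassette latched in it, is flush against both stops (x of dock in the frame of fence between -0.003 and 0.003 m and y of dock in the frame of fence between -0.003 and 0.003 m and angle between the x axis of dock and the x axis of fence, either way round below 0.04 rad and height (world z) of dock below 0.004 m and z of cassette in the frame of dock below 0.01 m), for 0.2 s.
At the end, for the whole second after the job is handed in: cassette gripped by both pressed catches (over 4.5 mm, 5 N), underside 70 to 150 mm above the bench, level to 0.2 rad, still, clear of dock and fence; dock on the bench within 6 mm and 0.08 rad of flush to both stops (3 mm, 0.04 rad when first pushed home); others not moved over 30 mm (x of dock in the frame of fence between -0.006 and 0.006 m and y of dock in the frame of fence between -0.006 and 0.006 m and angle between the x axis of dock and the x axis of fence, either way round below 0.08 rad and height (world z) of dock below 0.004 m and height (world z) of cassette between 0.07 and 0.15 m and angle between cassette's own z axis and vertical below 0.2 rad and value of joint each of catch_left, catch_right above 0.0045 m and contact force between cassette and the fingers above 5 N and contact force between cassette and dock below 0.1 N and contact force between cassette and fence below 0.1 N and linear speed of cassette below 0.02 m/s); the arm keeps its last pose, push and grip.
It fails at once if the dock is lifted off the bench or tipped (height (world z) of dock above 0.015 m or angle between dock's own z axis and vertical above 0.3 rad).
It fails at once if the watch case is pushed away (distance of watch_case from where it was at the start of the episode above 0.03 m).
It fails at once if the parts jar is pushed away (distance of jar from where it was at the start of the episode above 0.03 m).
It fails at once if the screwdriver is pushed away (distance of screwdriver from where it was at the start of the episode above 0.03 m).
It also fails if it takes over 72 s, if anything falls off the work surface, if the arm or the gripper's body presses on something with over 40 N, if the wrist force passes 120 N, or if a joint passes its speed limit or range.

## Working session

There is one attempt and no reset: what is moved stays moved. The work goes in short steps, Python scripts to look and compute and a shell command to move; the robot and the scene stay as the last step left them, time stands still between calls to the robot, and variables do not carry over. Pictures are saved under pics/ and viewed, at most 13 in all, crops included, and the job is handed in when it is done.

```bash
ls; mkdir -p pics
python3 - <<'E'
from plant import r, vision, workorder
import cv2,numpy as np
s=r.read_state();print(s['position'],s['tool_rot'],s['width'],s['time'])
for n in('top','side'):
    im=vision.snapshot(n);cv2.imwrite(f'pics/{n}0.png',im[:,:,::-1]);c=vision.calibration(n);print(n,c)
print(vision.calibration('wrist'))
E
```

```text
jog.py
pics
plant.py
[0.14790128 0.6322969  0.2302614 ] [-3.13963328e+00  1.46834489e-04  2.91189497e+00] 0.0854587197450491 0.0
top {'vertical_fov': 45.90704506452368, 'cx': 280.43622547016105, 'cy': 202.7502614231504, 'camera_from_world': array([[-0.01814182, -0.99978546,  0.0099953 ,  0.02880494],
       [-0.98490294,  0.01614868, -0.17235263,  0.58653128],
       [ 0.17215424, -0.01297119, -0.9849846 ,  0.86266881],
       [ 0.        ,  0.        ,  0.        ,  1.        ]])}
side {'vertical_fov': 57.697167982546674, 'cx': 276.1140453148885, 'cy': 205.97237602570982, 'camera_from_world': array([[-0.8867196 , -0.46193725, -0.01850219,  0.52457603],
       [-0.31993851,  0.64204934, -0.69671515,  0.20946482],
       [ 0.333718  , -0.61187141, -0.71710925,  0.79175712],
       [ 0.        ,  0.        ,  0.        ,  1.        ]])}
{'vertical_fov': 65.70646984690485, 'cx': 286.84603961763014, 'cy': 208.23286845710118, 'tool_from_camera': array([[-2.79519469e-04, -9.58094887e-01, -2.86450885e-01,
         7.20036493e-02],
       [ 9.99999495e-01,  8.79370693e-06, -1.00521433e-03,
         6.16183488e-04],
       [ 9.65609672e-04, -2.86451021e-01,  9.58094400e-01,
        -1.42053027e-01],
       [ 0.00000000e+00,  0.00000000e+00,  0.00000000e+00,
         1.00000000e+00]])}
```

View pics/top0.png

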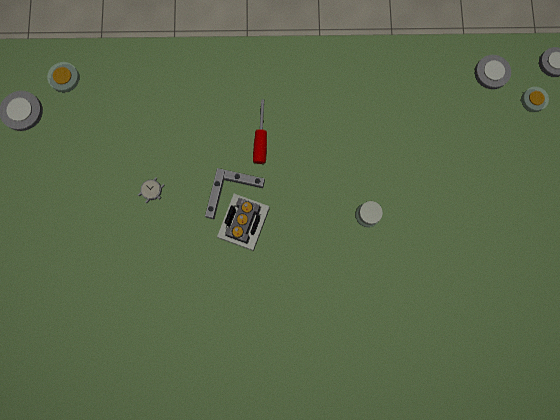

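View pics/side0.png

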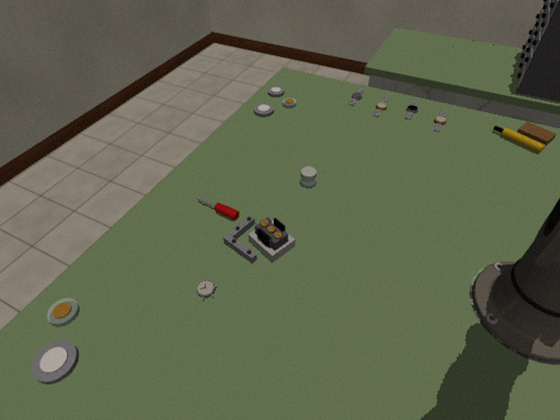

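The top view shows the fence corner near (219,172), the dock centred near (243,221), the screwdriver beyond the back bar, the watch case to the left and the jar to the right. In the side view the dock is at about (271,238). I'll enlarge both.

```bash
cat > h.py <<'E'
import numpy as np,cv2
from plant import r, vision, workorder
from scipy.spatial.transform import Rotation as R
def cam(n):
    c=vision.calibration(n);f=210/np.tan(np.radians(c['vertical_fov'])/2);return c,f
def ray(n,u,v):
    c,f=cam(n);x=np.array([(u-c['cx'])/f,(v-c['cy'])/f,1]);
    if n=='wrist': raise ValueError
    M=c['camera_from_world'];Rt=M[:3,:3].T
    return -Rt@M[:3,3],Rt@x
def onz(n,u,v,z):
    o,d=ray(n,u,v);return o+d*(z-o[2])/d[2]
def wray(pose,u,v):
    c,f=cam('wrist');p=np.array([u-c['cx'],v-c['cy']]);rr=np.hypot(*p);t=rr/f
    d=np.r_[p/rr*np.sin(t),np.cos(t)];T=c['tool_from_camera'];Rw=R.from_euler('xyz',pose[1]).as_matrix()
    return np.array(pose[0])+Rw@T[:3,3],Rw@T[:3,:3]@d
def wonz(pose,u,v,z):
    o,d=wray(pose,u,v);return o+d*(z-o[2])/d[2]
def tri(rays):
    A=0;b=0
    for o,d in rays:
        d=d/np.linalg.norm(d);P=np.eye(3)-np.outer(d,d);A=A+P;b=b+P@o
    return np.linalg.solve(A,b)
E
python3 - <<'E'
import cv2,numpy as np
a=cv2.imread('pics/top0.png')[160:260,195:285];b=cv2.imread('pics/side0.png')[205:275,215:305]
cv2.imwrite('pics/c0.png',np.hstack([cv2.resize(a,(400,444),interpolation=2),cv2.resize(cv2.copyMakeBorder(b,0,30,0,0,0),(400,444),interpolation=2)]))
from h import *
for u,v,z in((243,221,.03),(219,172,.022),(265,182,.022),(210,216,.022)):print(onz('top',u,v,z))
print(onz('side',271,238,.03))
E
```

```text
[0.55705883 0.08907117 0.03      ]
[0.65381905 0.13512242 0.022     ]
[0.63278082 0.04710858 0.022     ]
[0.56874136 0.15183408 0.022     ]
[0.55298177 0.0988832  0.03      ]
```

View pics/c0.png

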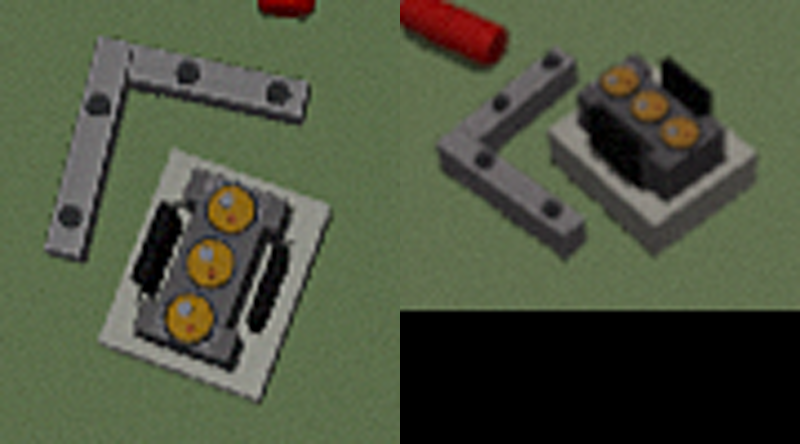

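The enlarged crops give the dock's top corners at (172,150), (330,205), (262,400), (100,340) and the fence's outer corner at (98,38). The back bar runs to (309,83) and the side bar to (47,248).

Run:
```python
from h import *
s=400/90
P=lambda u,v,z:onz('top',195+u/s-.4,160+v/s-.4,z)[:2]
D=[P(u,v,.026) for u,v in((172,150),(330,205),(262,400),(100,340))]
F=[P(u,v,.022) for u,v in((98,38),(309,83),(47,248))]
print(np.mean(D,0),[np.linalg.norm(D[i]-D[(i+1)%4]) for i in range(4)])
ax=lambda a,b:np.arctan2(*(b-a)[::-1])
print('dock yaw',ax(D[3],D[0]),ax(D[2],D[1]),ax(D[1],D[0])-np.pi/2)
y1,y2=ax(F[2],F[0]),ax(F[1],F[0])-np.pi/2
print('fence',y1,y2,[np.linalg.norm(f-F[0]) for f in F]);y=(y1+y2)/2
c,si=np.cos(y),np.sin(y);Rm=np.array([[c,-si],[si,c]])
O=F[0]-Rm@[.06,.052];print(F[0],'origin',O,'dock in fence',Rm.T@(np.mean(D,0)-O))
# side check
q=lambda u,v,z:onz('side',215+(u-400)*90/400-.4,205+v*100/444-.4,z)[:2]
E=[q(551,135,.026),q(660,220,.026),q(757,153,.026)];print('side dock corners (top z)',E)
```

```text
[0.55757923 0.08889985] [np.float64(0.07157335522317579), np.float64(0.08750621019007931), np.float64(0.07278846090055581), np.float64(0.08640006929512184)]
dock yaw -0.3593380028583421 -0.3455002358674649 -0.35561744982210763
fence -0.22871878783181446 -0.2308060909918357 [np.float64(0.0), np.float64(0.0934433532814149), np.float64(0.0938923379099202)]
[0.66148632 0.13965747] origin [0.59122029 0.10268878] dock in fence [-0.02961661 -0.02108818]
side dock corners (top z) [array([0.60666769, 0.11187597]), array([0.5281052 , 0.13565331]), array([0.50283484, 0.07363848])]
```

```bash
R='' ; echo '[{"x":-0.538,"y":-0.426,"z":0.03},{"x":-0.538,"y":-0.426,"z":0.03},{"x":-0.538,"y":-0.426,"z":0.03},{"x":-0.538,"y":-0.426,"z":0.03},{"x":-0.538,"y":-0.426,"z":0.03},{"x":-0.538,"y":-0.426,"z":0.03},{"x":-0.538,"y":-0.426,"z":0.03},{"x":-0.538,"y":-0.426,"z":0.03},{"x":-0.538,"y":-0.426,"z":0.03},{"x":-0.538,"y":-0.426,"z":0.03},{"x":-0.538,"y":-0.426,"z":0.03},{"x":-0.538,"y":-0.426,"z":0.03},{"x":-0.538,"y":-0.426,"z":0.03},{"x":-0.538,"y":-0.426,"z":0.03},{"x":-0.538,"y":-0.426,"z":0.03},{"x":-0.538,"y":-0.426,"z":0.03},{"x":-0.538,"y":-0.426,"z":0.03},{"x":-0.538,"y":-0.426,"z":0.03},{"x":-0.538,"y":-0.426,"z":0.03},{"x":-0.538,"y":-0.426,"z":0.03}]' | python3 jog.py 0.085
cat >> h.py <<'E'
def snap(name):
    s=r.read_state();im=vision.snapshot('wrist');cv2.imwrite(f'pics/{name}.png',im[:,:,::-1])
    p=[s['position'].tolist(),s['tool_rot'].tolist()];import json;json.dump(p,open(f'pics/{name}.json','w'));print(p,s['wrist_force'])
def load(name):
    import json;return json.load(open(f'pics/{name}.json'))
E
python3 -c "
from h import *;snap('w1')"
```

```text
time: 1.77
position: [0.574, 0.0969, 0.2008]
tool_rot: [3.141, -0.002, 2.913]
wrist_force: [-0.1, 1.1, 0.3]
width: 0.0848
finger_force: 0.0
[[0.5740256705285817, 0.09692436827006011, 0.20077360357958593], [3.1410787686429193, -0.0017201420235122278, 2.9131817076586213]] [-0.0525807   1.11239345  0.26045949]
```

View pics/w1.png

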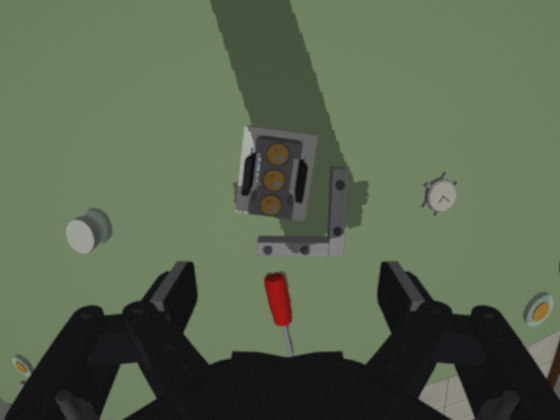

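The wrist view shows the dock's corners near (244,127), (318,135), (308,220), (235,213), with the fence's outer corner near (345,256). I'll turn to grip the cassette along its x and look again from there.

The manual's scale: turns go in shares of 2 rad. Converting my numbers, 1.696 rad / 2 = 0.848.

```bash
echo '[{"az":0.0625},{"az":0.125},{"az":0.1875},{"az":0.25},{"az":0.3125},{"az":0.375},{"x":0.005,"y":-0.004,"z":0.02,"az":0.4375},{"x":0.015,"y":-0.011,"z":0.05,"az":0.5},{"x":0.015,"y":-0.011,"z":0.05,"az":0.5625},{"x":0.015,"y":-0.011,"z":0.05,"az":0.625},{"x":0.015,"y":-0.011,"z":0.05,"az":0.6875},{"x":0.015,"y":-0.011,"z":0.05,"az":0.75},{"x":0.015,"y":-0.011,"z":0.05,"az":0.8125},{"x":0.015,"y":-0.011,"z":0.05,"az":0.848},{"x":0.015,"y":-0.011,"z":0.05,"az":0.848},{"x":0.015,"y":-0.011,"z":0.05,"az":0.848},{"x":0.015,"y":-0.011,"z":0.05,"az":0.848},{"x":0.015,"y":-0.011,"z":0.05,"az":0.848}]' | python3 jog.py
python3 - <<'E'
from h import *
snap('w2')
a=cv2.imread('pics/w1.png')[115:270,225:360];b=cv2.imread('pics/w2.png')
cv2.imwrite('pics/c2.png',np.hstack([cv2.resize(a,(405,465),interpolation=2),cv2.resize(b,(0,0),fx=.705,fy=1.107)[:, :395]]) if 0 else cv2.resize(a,(540,600)[:2] and (540,600),interpolation=2))
E
```

```text
time: 3.32
position: [0.5576, 0.089, 0.1513]
tool_rot: [-3.141, -0.001, 1.218]
wrist_force: [-0.8, -0.1, 0.3]
width: 0.0848
finger_force: 0.0
[[0.5575614142699021, 0.08899853871192362, 0.15134159642638678], [-3.141309789937722, -0.0006276300162071369, 1.2179737597515967]] [-0.77076718 -0.13966592  0.2810759 ]
```

View pics/w2.png

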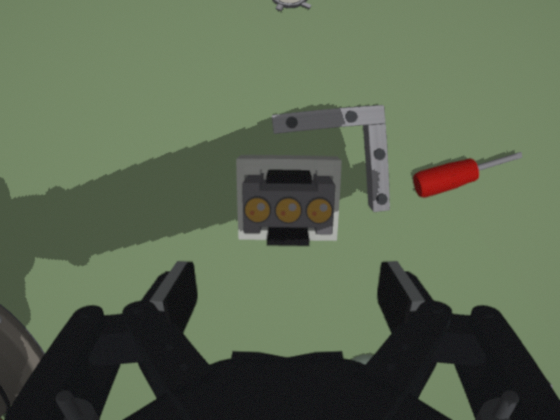

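View pics/c2.png

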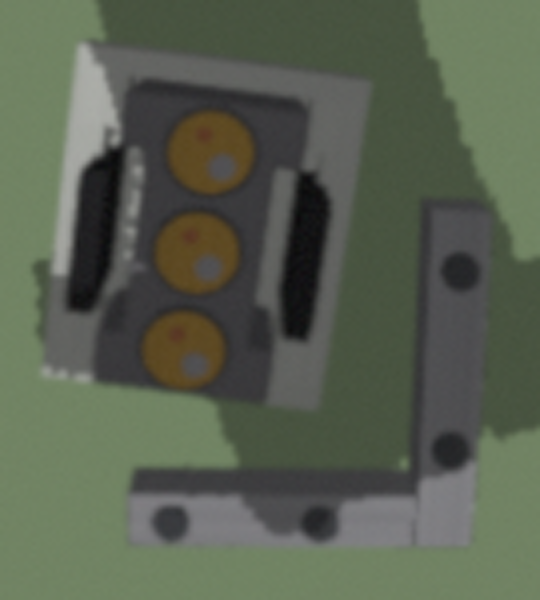

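In w2 the three movements are at (257,210), (288,210), (319,210). The dock's corners are (236,159), (341,159), (338,240), (237,240). The fence's outer corner is (384,107), with bar ends at (389,209) and (273,116). In w1 the same movements are at (277.5,154.3), (274,180.1), (270.8,204.9).

Run:
```python
from h import *
p1,p2=load('w1'),load('w2')
M=[tri([wray(p1,*a),wray(p2,*b)]) for a,b in(((277.5,154.3),(257,210)),((274,180.1),(288,210)),((270.8,204.9),(319,210)))]
print(np.round(M,4),np.arctan2(*(M[2]-M[0])[1::-1]))
print([np.round(wonz(p2,u,210,.052)[:2],4) for u in(257,288,319)],[np.round(wonz(p1,*q,.052)[:2],4) for q in((277.5,154.3),(274,180.1),(270.8,204.9))])
D=[wonz(p2,*q,.026)[:2] for q in((236,159),(341,159),(338.5,240.5),(237,240.5))];print('dock',np.mean(D,0),[np.linalg.norm(D[i]-D[i-1]) for i in range(4)])
fy=[]
for p,qs in((p1,((342.5,256.1),(257,256.1),(347.5,169))),(p2,((384.5,106.5),(389.5,209),(273,115)))):
    F=[wonz(p,*q,.022)[:2] for q in qs];a=lambda d:np.arctan2(d[1],d[0])
    y1,y2=a(F[0]-F[1])-np.pi/2,a(F[0]-F[2]);y=(y1+y2)/2;c,s=np.cos(y),np.sin(y)
    print('fence',y1,y2,[np.linalg.norm(f-F[0]) for f in F],'origin',F[0]-np.array([[c,-s],[s,c]])@[.06,.052])
print('fence corner tri',tri([wray(p1,342.5,256.1),wray(p2,384.5,106.5)]))
```

```text
[[0.5364 0.0976 0.0533]
 [0.5588 0.089  0.0524]
 [0.5813 0.0803 0.0513]] -0.36599024155423304
[array([0.5365, 0.0966]), array([0.5591, 0.0883]), array([0.5818, 0.0799])] [array([0.5361, 0.0981]), array([0.5585, 0.0895]), array([0.5807, 0.081 ])]
dock [0.55932918 0.08822016] [np.float64(0.07299893564537968), np.float64(0.08759737719079318), np.float64(0.07304884054315433), np.float64(0.09084570086728384)]
fence -0.23360471539378325 -0.2312975702604002 [np.float64(0.0), np.float64(0.09350829144780136), np.float64(0.09611873711535633)] origin [0.59273164 0.10307937]
fence -0.24318647318674436 -0.2508599462780071 [np.float64(0.0), np.float64(0.0910855062631762), np.float64(0.09450747513054622)] origin [0.593342   0.10145938]
fence corner tri [0.66227137 0.13854982 0.02558346]
```

Scaled: -0.006 rad / 2 = -0.003.

```bash
echo '[{"y":0.001,"z":0.03,"az":-0.003},{"y":0.001,"z":0.06,"az":-0.003},{"y":0.001,"z":0.09,"az":0.003},{"y":0.001,"z":0.11,"az":0.003},{"y":0.001,"z":0.121,"az":0.003},{"y":0.001,"z":0.121,"az":0.003},{"y":0.001,"z":0.121,"az":0.003}]' | python3 jog.py 0.085; echo '[{},{},{},{},{},{}]' | python3 jog.py 0.06 20; python3 -c "
from h import *;snap('w3')"
```

```text
time: 3.95
position: [0.5591, 0.0878, 0.0306]
tool_rot: [3.141, -0.0, 1.21]
wrist_force: [0.3, -0.1, -0.8]
width: 0.0853
finger_force: 0.0
time: 4.45
position: [0.5598, 0.0882, 0.032]
tool_rot: [3.14, -0.002, 1.21]
wrist_force: [-1.6, -0.1, 7.0]
width: 0.0718
finger_force: 24.6
[[0.5597796947211461, 0.08817974601866536, 0.03197743069988036], [3.1399666950462226, -0.001967070027858453, 1.2098219630494915]] [-1.62633204 -0.09381872  6.95380474]
```

View pics/w3.png

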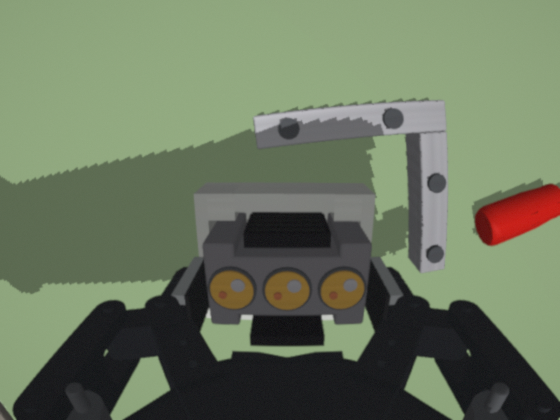

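The grip is good: the opening is 71.8 mm and the fingers are on the cassette's ends, clear of the catches. I'll drag and turn the dock to about 4 mm short of both stops.

Scaled: -0.125 rad / 2 = -0.0625.

```bash
echo '[{"x":0.004,"y":0.005,"az":-0.015},{"x":0.008,"y":0.01,"az":-0.03},{"x":0.012,"y":0.014,"az":-0.045},{"x":0.016,"y":0.019,"az":-0.06},{"x":0.02,"y":0.0235,"az":-0.0625},{"x":0.02,"y":0.0235,"az":-0.0625},{"x":0.02,"y":0.0235,"az":-0.0625},{"x":0.02,"y":0.0235,"az":-0.0625},{"x":0.02,"y":0.0235,"az":-0.0625}]' | python3 jog.py; python3 -c "
from h import *;snap('w4')"
```

```text
time: 5.25
position: [0.584, 0.0952, 0.0317]
tool_rot: [-3.134, 0.004, 1.334]
wrist_force: [-10.4, -5.5, 15.4]
width: 0.0715
finger_force: 26.3
[[0.5839842064674327, 0.09518419504148612, 0.03169081320626915], [-3.1338802807002857, 0.0038413990618431093, 1.3338024991415134]] [-10.3563542   -5.53521901  15.37599344]
```

View pics/w4.png

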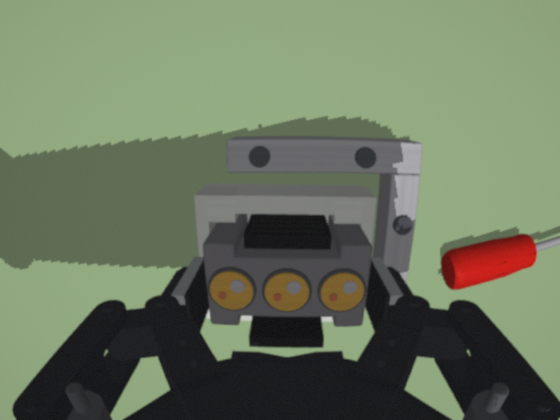

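The dock is now square to the fence, with a gap of about 7 mm to the side stop and a few mm to the back. I'll push on gently and watch the forces, easing the downward load slightly.

```bash
echo '[{"x":0.003,"y":0.001,"z":-0.002},{"x":0.006,"y":0.003,"z":-0.002},{"x":0.009,"y":0.004,"z":-0.002},{"x":0.01,"y":0.005,"z":-0.002},{"x":0.01,"y":0.005,"z":-0.002},{"x":0.01,"y":0.005,"z":-0.002},{"x":0.01,"y":0.005,"z":-0.002}]' | python3 jog.py; echo '[{"x":0.001,"y":0.002},{"x":0.002,"y":0.004},{"x":0.002,"y":0.005},{"x":0.002,"y":0.005},{"x":0.002,"y":0.005},{"x":0.002,"y":0.005}]' | python3 jog.py;python3 - <<'E'
from h import *
snap('w5')
cv2.imwrite('pics/c5.png',cv2.resize(cv2.imread('pics/w5.png')[120:280,180:440],(780,480),interpolation=2))
p=r.read_state()['position'];d=p[:2]-[.593,.1022];c,s=.9725,-.2329;print(c*d[0]+s*d[1],-s*d[0]+c*d[1])
E
```

```text
time: 5.88
position: [0.593, 0.1044, 0.0322]
tool_rot: [-3.138, 0.004, 1.335]
wrist_force: [-6.0, -6.0, 5.8]
width: 0.0716
finger_force: 25.1
time: 6.38
position: [0.5933, 0.1045, 0.0319]
tool_rot: [-3.127, 0.007, 1.336]
wrist_force: [-17.4, -8.0, 15.6]
width: 0.0717
finger_force: 26.3
[[0.593266173275383, 0.10451033301609523, 0.03186409982234538], [-3.126985733150452, 0.006829076243039411, 1.3357440118839614]] [-17.44895707  -8.02419857  15.6279105 ]
-0.00026909323775246277 0.00228448762512152
```

View pics/c5.png

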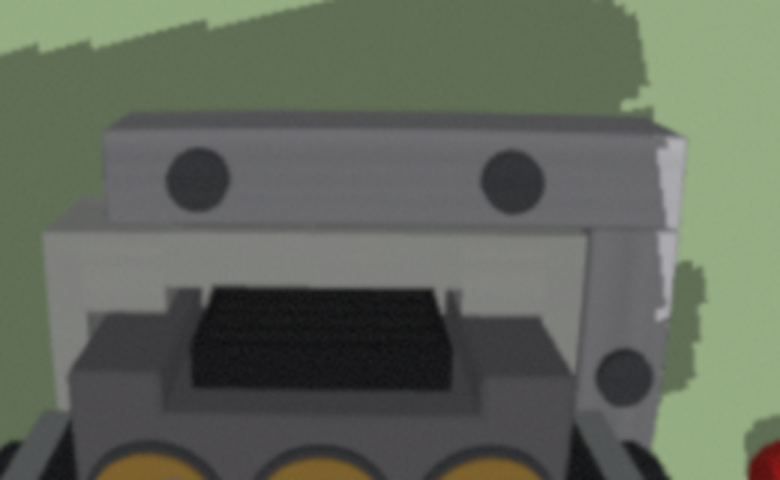

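The crop shows the dock flush: its edge meets the side bar at v≈230 and the back bar at u≈587. The last 5 mm of command moved it only 0.3 mm. I'll unload, release and rise.

```bash
echo '[{"x":-0.002,"y":-0.003,"z":-0.001},{"x":-0.004,"y":-0.005,"z":-0.001},{"x":-0.004,"y":-0.005,"z":-0.001},{"x":-0.004,"y":-0.005,"z":-0.001}]' | python3 jog.py;echo '[{},{},{},{},{},{}]' | python3 jog.py 0.085;  echo '[{"z":-0.01},{"z":-0.03},{"z":-0.06},{"z":-0.09},{"z":-0.12},{"z":-0.12},{"z":-0.12}]' | python3 jog.py
python3 - <<'E'
from h import *
snap('w6')
cv2.imwrite('pics/c6.png',cv2.resize(cv2.imread('pics/w6.png')[100:260,190:420],(800,556),interpolation=2))
E
```

```text
time: 6.77
position: [0.5931, 0.1044, 0.0326]
tool_rot: [-3.139, 0.002, 1.335]
wrist_force: [-4.5, -3.3, -2.8]
width: 0.0713
finger_force: 25.0
time: 7.27
position: [0.595, 0.1054, 0.0336]
tool_rot: [3.141, -0.001, 1.335]
wrist_force: [-1.1, -1.4, 0.4]
width: 0.085
finger_force: 0.0
time: 7.85
position: [0.5961, 0.1051, 0.156]
tool_rot: [3.137, -0.003, 1.335]
wrist_force: [-0.8, 0.1, 0.3]
width: 0.0848
finger_force: 0.0
[[0.5961016144709257, 0.10514330115690354, 0.15603446487855896], [3.137362175301228, -0.002985774006374564, 1.334749225644134]] [-0.83560196  0.07103184  0.28819592]
```

View pics/c6.png

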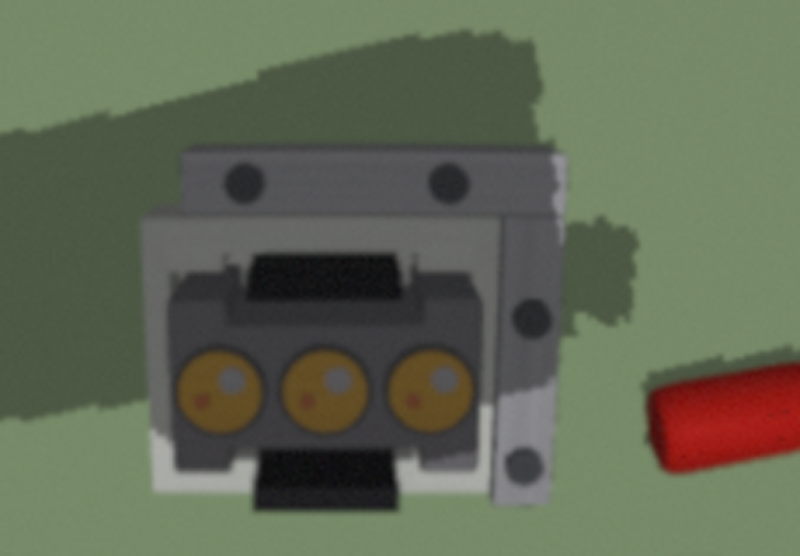

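The dock is flush against both bars. The middle movement is at about (283.4,212.1) in the full image.

Run:
```python
from h import *
p=load('w6')
P=[wonz(p,190+u/3.478-.3,100+v/3.478-.3,.052) for u,v in((220,391),(325,390),(430,389))];m=P[1]
print(np.round(P,4),'yaw',np.arctan2(*(P[2]-P[0])[1::-1]))
Rw=R.from_euler('xyz',p[1]).as_matrix();print('tool delta',Rw.T@(m-p[0])); print(r.read_state()['joints'])
```

```text
[[0.5704 0.1081 0.052 ]
 [0.5938 0.1027 0.052 ]
 [0.6172 0.0972 0.052 ]] yaw -0.2277828805112523
tool delta [-0.00326215 -0.00205267  0.10401744]
[-0.76782331  0.47009432  0.6989998   1.75231343 -0.34500619  1.04368768
 -0.18231147]
```

Scaled: -1.574 rad / 2 = -0.787.

```bash
echo '[{"x":-0.003,"y":-0.002,"az":-0.06},{"x":-0.003,"y":-0.002,"az":-0.12},{"x":-0.003,"y":-0.002,"az":-0.18},{"x":-0.003,"y":-0.002,"az":-0.24},{"x":-0.003,"y":-0.002,"az":-0.3},{"x":-0.003,"y":-0.002,"az":-0.36},{"x":-0.003,"y":-0.002,"az":-0.42},{"x":-0.003,"y":-0.002,"az":-0.48},{"x":-0.003,"y":-0.002,"az":-0.54},{"x":-0.003,"y":-0.002,"az":-0.6},{"x":-0.003,"y":-0.002,"az":-0.66},{"x":-0.003,"y":-0.002,"az":-0.72},{"x":-0.003,"y":-0.002,"az":-0.77},{"x":-0.003,"y":-0.002,"az":-0.787},{"x":-0.003,"y":-0.002,"az":-0.787},{"x":-0.003,"y":-0.002,"az":-0.787},{"x":-0.003,"y":-0.002,"az":-0.787},{"x":-0.003,"y":-0.002,"az":-0.787},{"x":-0.003,"y":-0.002,"az":-0.787}]' | python3 jog.py; python3 -c "
from h import *
snap('w7');p=load('w7');Rw=R.from_euler('xyz',p[1]).as_matrix();print(Rw.T@(np.array([.5938,.103,.028])-p[0]))"
```

```text
time: 9.48
position: [0.5917, 0.1026, 0.1531]
tool_rot: [-3.141, -0.0, 2.909]
wrist_force: [0.4, 0.2, 0.7]
width: 0.0851
finger_force: 0.0
[[0.5917136474701409, 0.1026174323516389, 0.15306689864524292], [-3.14141858785187, -0.00033526951617401934, 2.908564670835215]] [0.4169909  0.160664   0.65137694]
[-0.00198355  0.00087579  0.12506609]
```

```bash
echo '[{"x":-0.002,"y":0.001,"z":0.03},{"x":-0.002,"y":0.001,"z":0.06},{"x":-0.002,"y":0.001,"z":0.09},{"x":-0.002,"y":0.001,"z":0.11},{"x":-0.002,"y":0.001,"z":0.123},{"x":-0.002,"y":0.001,"z":0.123},{"x":-0.002,"y":0.001,"z":0.123}]' | python3 jog.py; echo '[{},{},{},{},{},{},{},{},{},{}]' | python3 jog.py 0.03 40; python3 -c "
from h import *
snap('w8')"
```

```text
time: 10.12
position: [0.5942, 0.103, 0.0304]
tool_rot: [-3.141, -0.0, 2.909]
wrist_force: [-0.0, 0.3, 0.4]
width: 0.0851
finger_force: 0.0
time: 10.95
position: [0.5956, 0.1029, 0.0335]
tool_rot: [3.14, 0.003, 2.908]
wrist_force: [-3.3, -1.0, 12.3]
width: 0.0394
finger_force: 40.7
[[0.5956417855288576, 0.10286359116126247, 0.03346472081589068], [3.139832551335136, 0.002908257817150872, 2.9083965298848486]] [-3.30745103 -1.02628523 12.29601629]
```

View pics/w8.png

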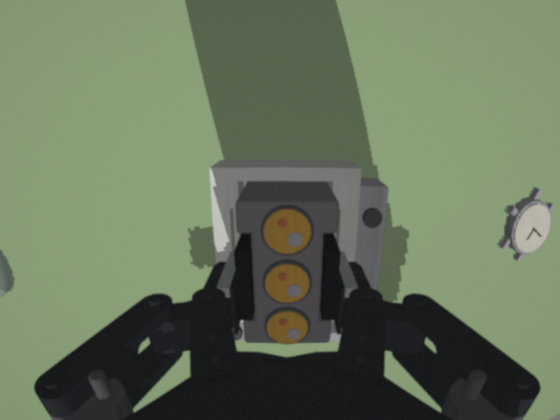

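Both catches are pinched between the fingers, and the opening is steady at 39 mm. I'll lift straight up, slowly at first.

```bash
echo '[{"z":-0.003},{"z":-0.006},{"z":-0.009},{"z":-0.012},{"z":-0.016},{"z":-0.02}]' | python3 jog.py; python3 -c "
from h import *
snap('w9')
for n in('top','side'): cv2.imwrite(f'pics/{n}9.png',vision.snapshot(n)[:,:,::-1])"
```

```text
time: 11.5
position: [0.5938, 0.1031, 0.0504]
tool_rot: [-3.141, -0.0, 2.909]
wrist_force: [0.2, -0.0, -1.4]
width: 0.0396
finger_force: 41.0
[[0.5938205462755776, 0.10313207474833352, 0.050426613612530286], [-3.141482785573813, -0.0004374614315392211, 2.908969221559831]] [ 0.24635505 -0.03823518 -1.44919787]
```

The wrist load is 1.4 N, which is the cassette alone, so it has come free of the dock.

```bash
echo '[{"z":-0.01},{"z":-0.025},{"z":-0.04},{"z":-0.055},{"z":-0.068},{"z":-0.076},{"z":-0.076},{"z":-0.076},{"z":-0.076},{"z":-0.076},{"z":-0.076},{"z":-0.076}]' | python3 jog.py
python3 - <<'E'
from h import *
a=vision.snapshot('side')[150:290,200:340,::-1];b=vision.snapshot('wrist')[:,:,::-1]
cv2.imwrite('pics/fin.png',np.hstack([cv2.resize(a,(400,400)),cv2.resize(b[100:380,140:420],(400,400))]))
E
```

```text
time: 12.65
position: [0.5936, 0.103, 0.1256]
tool_rot: [-3.141, -0.001, 2.909]
wrist_force: [-0.3, 0.0, -1.6]
width: 0.0397
finger_force: 41.0
```

View pics/fin.png

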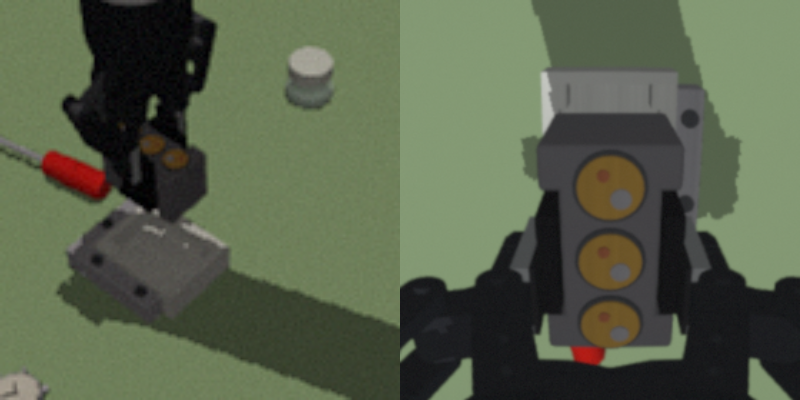

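The cassette is held level above the empty dock, the dock is still flush in the fence, and the bystanders look undisturbed.

```bash
python3 -c "
from plant import r, vision, workorder
print(workorder.sign_off())"
```

```text
the job is handed in; nothing more can be done
None
```

I handed the job in: the dock is flush against both stops, and the cassette is held level by its pinched catches about 10 cm above the bench; the sign-off returned no verdict.

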